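Angle a box-section tube past a post into the stock bay

ROBOT

A 6-joint arm with a two-finger parallel gripper is mounted at the origin on the work surface. World frame = base frame: x ahead of the robot, y to its left, z up, the work surface at z = 0. Lengths are in m, angles in rad, forces in N, time in s.
With the tool pointing down it reaches from about 0.3 to 0.775 m from the base axis. Payload 14.6 kg.
Tool frame: the origin (TCP) lies midway between the tips of the shut fingers; the grasp point (between the pads) lies behind it (manip.grip_point_offset is the z of the grasp point in the tool frame, in m); z points along the fingers, x is the direction in which the jaws open and shut, and the axes are right-handed (so a half turn about z gives the same grasp; the last joint's range is limited). The gripper opens to 94 mm and grips with 3 to 60 N. Pads are 16 mm wide; open, the fingers measure 119 mm over their backs; the gripper's body (75 mm by 177 mm) begins 78 mm behind the grasp point.
Start: joints at [1.163, 0.3, 1.521, -0, 1.321, -0.067], TCP at [0.184, 0.518, 0.205] pointing down, gripper open.
Joint ranges: [-3.03, 3.03], [-0.79, 2.21], [0.23, 2.52], [-1.04, 4.18], [0, 3.07], [-2.55, 2.55]. Speed limits (rad/s): [2.22, 2.22, 2.57, 3.14, 3.14, 3.14].

INTERFACE

Orientations are given as a rotation vector (axis times angle).
In Python, from plant import telemetry, vision, manip gives the robot as it stands.
- The arm moves only by the tool play_rows, never from a script. Its argument "steps" is one flat list of numbers, 4 for each row, row after row: the shift along the tool's x, y, z in mm, then the turn about the tool's z in degrees. A call has 1 to 12 rows; each row is the pose to reach, as a shift and turn from the pose commanded when the call began, along the tool's axes at that moment; what a row does not reach only later rows make up. A row lasts 1/8 s, in which the tool goes at most 62.5 mm and 10.7 degrees, less where a joint would pass 70% of its speed; a pose out of reach is approached as far as the arm can. A call with a gripper value outside its range is refused whole. "jaw" is the closure in counts, from 0 (fully open) to 255 (shut), set as the call begins (left out, the last holds). The fingers move at their own pace and stop on an object; "force" is the grip in N (left out, the last holds). Time passes only in rows, so rows that repeat a pose let the fingers close. It gives the time, the measured TCP pose, the force and the opening at its end, in the units of the state.
- telemetry.get_state(): the state, without advancing time (a new reading comes with each control period).
- vision.snapshot(name): name is "scene" or "top"; returns (picture, depth): 400x640x3 uint8, red, green, blue; 400x640 float32, m along the optical axis (not along the pixel's ray), 0 where there is no reading.
- vision.camera_model(name): a dict with "camera_matrix" (3x3 intrinsics, pixels), "rvec" (rotation vector, rad) and "tvec" (3), from world to camera coordinates, as OpenCV has them. Camera axes: x right, y down, z forward; pixel columns grow to the right and rows downward; lengths in m; the calibration is good to about 2 mm. A picture is of the moment at which its call begins. camera_model takes no time and is no camera call.
- manip.finish_job(): hands the job in, once; it reports no verdict.
The state is a dict: "time_s": time; "qpos": joint angles; "qd": joint speeds; "effort": joint torques, N m; "ee_pos": TCP position; "orientation": TCP orientation; "wrist_force": force on the tool from outside, world axes, zero at the start; "ft_torque": the same for the moment, N m; "opening": finger opening in m.
Only numpy, scipy, OpenCV 4.12 (cv2) and the standard library are available. Lean on these libraries where they do the work, as an engineer would, in place of code of your own. Each camera call takes 0.05 s, during which the arm holds its last target. There are 200 camera calls.

TASK

Push the loose aluminium box-section tube along the bench, one end and then the other, to angle it past the round stub post and into the three-sided bay behind it, until it lies snug against the bay's back fence along its whole length, between the two end cheeks. Only push it with the fingers: do not pinch it between them and do not lift or tip it off the bench. Leave the jar, the tub, the wrench and the yellow case where they are, and take the hand away at the end.

Things in the scene. Friction and masses are not known exactly. Their poses are not given: they have to be found in the camera images.
- tube: loose straight aluminium box-section tube with black plastic end caps, 260 mm long (its y axis), 40 mm wide (x) and 30 mm high (z), 0.3 to 0.6 kg, lying flat on the bench. Origin at the centre of its underside. At the start it lies in front of the bay, roughly parallel to it, farther towards -y of the bay than its final place, so that the post and the bay's -y cheek bar a straight push.
- tube_end_a (a point): centre of the tube's end face at its own y = -130 mm, 15 mm above its underside (at the start the end towards the bay's -y, away from the post)
- tube_end_b (a point): centre of the tube's end face at its own y = +130 mm, 15 mm above its underside (at the start the end near the post)
- tube_side_a: the 2 mm thick long side wall of the tube, at its own -x, facing the robot at the start; fixed to the tube. Origin on the middle of its lower edge. Fingers pressing on this and on the opposite wall at once count as pinching
- tube_side_b: the opposite long side wall of the tube, at its own +x, facing the bay at the start; fixed to the tube
- bay: three-sided bay of painted steel fixed to the bench, no floor, open towards its own -x (the robot). Origin on the bench where the tube's centre should end up: the back fence's inner face is at x = +20 mm, parallel to y (its length); the end cheeks' inner faces are at y = -160 and +160 mm and reach from the fence forward to x = -40 mm. Walls 12 mm thick, 25 mm high
- post: round steel stub post fixed to the bench in front of the bay's +y half, 30 mm in diameter, 52 mm high, origin at the centre of its foot. Its centre stands about 65 mm (60 to 70) before the bay's origin, 35 to 65 mm towards the bay's +y, which leaves about 70 mm between the post and the back fence: the tube must go in behind it at an angle, end first
- jar: white plastic screw-top jar, 72 mm in diameter, 100 mm high, bystander, beyond the -y end of the bay; origin under its centre
- tub: open grey plastic tub, 110 x 90 x 60 mm high, bystander, to the +y side of the post; origin under its centre
- wrench: steel wrench, 150 mm long, lying flat on the bench to the +y side of the post, bystander; origin underneath it near mid-length, lying along its x
- case: flat yellow plastic case, 60 x 130 x 40 mm high, bystander, behind the bay; origin under its centre
Mind the look-alikes: they are no part of the job. Of the things like the post, leave any that is turquoise; of the rest the smaller one is meant.

How it is judged:
By the outcome, as a careful person would: the job done as asked, in the order asked, and still so for the second after the job is handed in, with the robot touching nothing.
It also fails if it takes over 72 s, if anything falls off the work surface, if the arm or the gripper's body presses on something with over 40 N, if the wrist force passes 120 N, or if a joint passes its speed limit or range.

## Working session

There is one attempt and no reset: what is moved stays moved. The work goes in short steps, Python scripts to look and compute and a tool call to move; the robot and the scene stay as the last step left them, time stands still between calls to the robot, and variables do not carry over. Pictures are saved under pics/ and viewed, about 8 in all and at most 12, crops included, and the job is handed in when it is done.

Besides the shell and the picture viewer there is one more tool, called as name(argument=value, ...) on one line, values as JSON. play_rows: Moves the arm, as the interface text tells. Its arguments: {"type":"object","properties":{"steps":{"type":"array"},"jaw":{"type":"number"},"force":{"type":"number"}},"required":["steps"]}

```bash
mkdir -p pics; cat > h.py <<'E'
import numpy as np, cv2
from plant import telemetry, vision, manip
def snap(n,fn=None):
    p,d=vision.snapshot(n)
    if fn: cv2.imwrite('pics/'+fn,p[:,:,::-1])
    return p,d
def world(n,d):
    c=vision.camera_model(n);K=np.array(c['camera_matrix']);R=cv2.Rodrigues(np.array(c['rvec'],float))[0];t=np.array(c['tvec'],float).ravel()
    v,u=np.mgrid[:d.shape[0],:d.shape[1]]
    P=np.stack([(u-K[0,2])/K[0,0]*d,(v-K[1,2])/K[1,1]*d,d],-1)
    W=(P-t)@R
    W[d==0]=np.nan
    return W
E
python3 - <<'E'
from h import *
s=telemetry.get_state();print(s, manip.grip_point_offset)
p,d=snap('top','t0.png');np.savez('t0.npz',p=p,d=d)
p,d=snap('scene','s0.png');np.savez('s0.npz',p=p,d=d)
E
```

```text
{'time_s': 0.0, 'qpos': array([ 1.16339748e+00,  3.00393177e-01,  1.52158111e+00, -1.23180930e-05,
        1.32071481e+00, -6.66079415e-02]), 'qd': array([-1.31623583e-03, -2.99172743e-04,  1.00336610e-04, -7.91511951e-04,
        4.55181329e-04,  3.99137335e-05]), 'effort': array([ 2.94448755e-04, -5.31809700e+01, -3.52731299e+01,  7.07899220e-02,
        2.45124620e-02, -6.45804903e-05]), 'ee_pos': array([0.18373219, 0.51812142, 0.20492907]), 'orientation': array([ 2.56548632e+00,  1.81224367e+00, -1.45969890e-03]), 'wrist_force': array([0.10757654, 0.75141532, 0.45867078]), 'ft_torque': array([-0.0477658 ,  0.00400711,  0.0089898 ]), 'opening': 0.09415104937892707} -0.0188
```

View pics/t0.png

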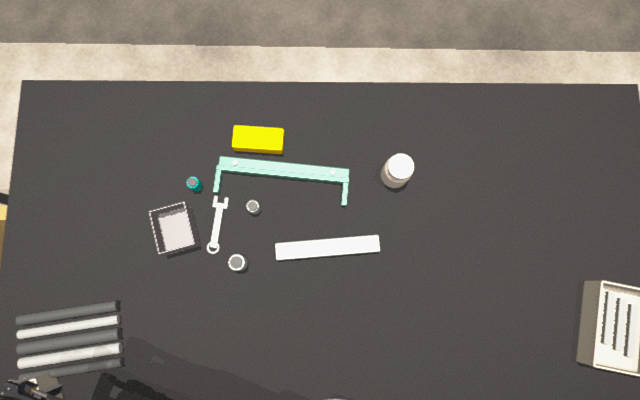

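View pics/s0.png

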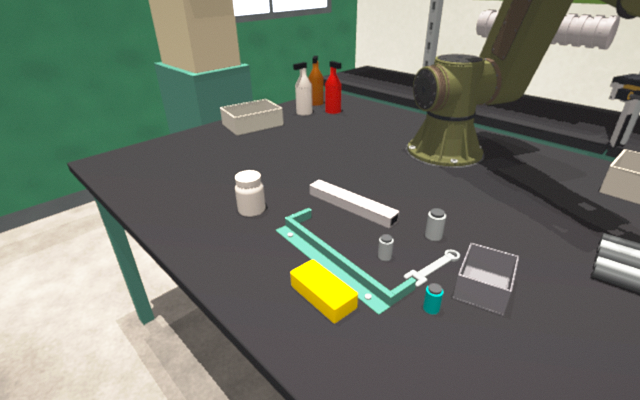

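The top view has the bay at u 215–349, v 157–205 and the tube at u 276–380, v 237–260. The post I need is the smaller grey one at (253,207). The bigger grey one (237,262) and the turquoise one (193,183) are decoys.

```bash
python3 - <<'E'
from h import *
z=np.load('t0.npz');W=world('top',z['d']);p=z['p']
np.set_printoptions(precision=4,suppress=True)
c=cv2.resize(p[140:280,140:420,::-1],None,fx=2.85,fy=2.85,interpolation=cv2.INTER_CUBIC);cv2.imwrite('pics/c0.png',c)
X,Y,Z=W[...,0],W[...,1],W[...,2]
box=np.zeros(Z.shape,bool)
def obj(n,u0,u1,v0,v1,zl,zh):
    m=np.zeros(Z.shape,bool);m[v0:v1,u0:u1]=1;m&=(Z>zl)&(Z<zh)
    q=W[m][:,:2].astype(np.float32);r=cv2.minAreaRect(q)
    print(n,m.sum(),'zmed',np.median(Z[m]),'rect',r,'\n',cv2.boxPoints(r),q.mean(0))
obj('tube',265,390,228,270,.02,.045)
obj('bay',205,360,150,222,.015,.04)
obj('post',240,268,192,220,.04,.07)
obj('big',222,252,250,276,.04,.12)
obj('turq',183,205,172,195,.03,.1)
obj('wrench',204,232,194,258,.003,.03)
obj('tub',145,205,198,260,.03,.09)
obj('jar',375,420,145,195,.08,.13)
print('bench',np.nanmedian(Z[210:225,280:340]),'px m',np.diff(Y[215,280:282]))
# mean pixel side
E
```

```text
tube 1656 zmed 0.029991942316339525 rect ((0.49588334560394287, 0.017745904624462128), (0.04034774750471115, 0.2604587972164154), 4.827245235443115) 
 [[ 0.4648  0.1458]
 [ 0.4867 -0.1137]
 [ 0.5269 -0.1103]
 [ 0.505   0.1492]] [0.4956 0.0179]
bay 1025 zmed 0.024487974074266824 rect ((0.6643181443214417, 0.1364007592201233), (0.3461158573627472, 0.16734521090984344), 87.39741516113281) 
 [[ 0.5729 -0.0327]
 [ 0.74   -0.0403]
 [ 0.7558  0.3055]
 [ 0.5886  0.3131]] [0.6801 0.1413]
post 111 zmed 0.0502513521053135 rect ((0.5986647605895996, 0.20650194585323334), (0.027677342295646667, 0.028495121747255325), 42.25640869140625) 
 [[0.5788 0.2077]
 [0.598  0.1867]
 [0.6185 0.2053]
 [0.5993 0.2264]] [0.5976 0.206 ]
big 214 zmed 0.06535181532242465 rect ((0.4565070867538452, 0.24027091264724731), (0.03754783794283867, 0.036383673548698425), 87.19065856933594) 
 [[0.4374 0.2224]
 [0.4738 0.2206]
 [0.4756 0.2581]
 [0.4393 0.2599]] [0.4567 0.2385]
turq 125 zmed 0.049115902283410874 rect ((0.6585160493850708, 0.3594268560409546), (0.030104046687483788, 0.0267348475754261), 43.65581512451172) 
 [[0.6384 0.3587]
 [0.6569 0.3394]
 [0.6786 0.3601]
 [0.6602 0.3795]] [0.6566 0.3576]
wrench 529 zmed 0.006398037235826516 rect ((0.5541950464248657, 0.30130940675735474), (0.16485032439231873, 0.07030487060546875), 1.944003939628601) 
 [[0.4706 0.3336]
 [0.473  0.2634]
 [0.6378 0.269 ]
 [0.6354 0.3392]] [0.5583 0.3022]
tub 588 zmed 0.05186717578882037 rect ((0.542275071144104, 0.40216222405433655), (0.11223965138196945, 0.09163352102041245), 16.396699905395508) 
 [[0.4755 0.4303]
 [0.5014 0.3424]
 [0.609  0.3741]
 [0.5832 0.462 ]] [0.5432 0.4047]
jar 534 zmed 0.09963558517529095 rect ((0.6891044974327087, -0.16026201844215393), (0.061587490141391754, 0.061643779277801514), 22.478872299194336) 
 [[ 0.6489 -0.1436]
 [ 0.6724 -0.2005]
 [ 0.7293 -0.177 ]
 [ 0.7058 -0.12  ]] [ 0.6879 -0.1591]
bench -0.0002731952132989378 px m [-0.0023]
```

View pics/c0.png

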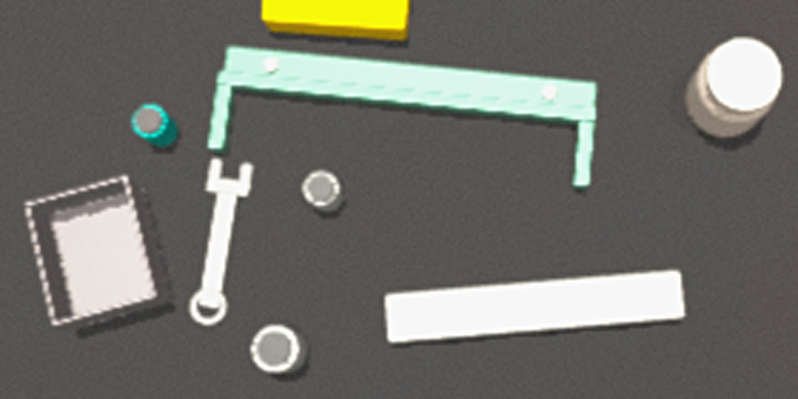

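```bash
cat >> h.py <<'E'
def baypose(W):
    Z=W[...,2];m=np.zeros(Z.shape,bool);m[150:222,205:360]=1;m&=(Z>.021)&(Z<.03)
    q=W[m][:,:2]
    return q
E
python3 - <<'E'
from h import *
np.set_printoptions(precision=4,suppress=True)
W=world('top',np.load('t0.npz')['d']);q=baypose(W)
from scipy.optimize import minimize
# outline model: signed distance to U shape, fit pose
def U(b,q,full=0):
    a=b[2];R=np.array([[np.cos(a),-np.sin(a)],[np.sin(a),np.cos(a)]])
    l=(q-b[:2])@R
    def box(c,h):
        d=np.abs(l-c)-h
        return np.linalg.norm(np.maximum(d,0),axis=1)+np.minimum(d.max(1),0)
    s=np.minimum.reduce([box([.026,0],[.006,.172]),box([-.01,.166],[.030,.006]),box([-.01,-.166],[.030,.006])])
    if full:return l,s
    return np.sum(np.minimum(np.maximum(s,0),.008)**2)*1e4
best=min((minimize(U,[.66+dx,.137,-.09],args=(q,),method='Nelder-Mead',options=dict(maxiter=3000,xatol=1e-6,fatol=1e-9)) for dx in (-.01,0,.01,.02)),key=lambda r:r.fun)
l,s=U(best.x,q,1);print(best.x,np.degrees(best.x[2]),best.fun,len(q),(s>.003).sum())
f=l[np.abs(l[:,1])<.14]
print('fence x percentiles',np.percentile(f[:,0],[1,5,25,50,75,95,99]))
for sg in (1,-1):
    c=l[(l[:,1]*sg>.14)&(l[:,0]<.01)];print(sg,np.percentile(c,[2,50,98],axis=0))
b=best.x;a=b[2];R=np.array([[np.cos(a),-np.sin(a)],[np.sin(a),np.cos(a)]])
for n,pt in dict(post=[.598,.206],tube=[.4959,.0177],a=[.507,-.112],b=[.485,.1475]).items(): print(n,(np.array(pt)-b[:2])@R)
E
```

```text
[ 0.6608  0.1359 -0.0994] -5.697644904224651 26.282590880255373 843 41
fence x percentiles [-0.0699  0.0201  0.0228  0.0261  0.0296  0.0818  0.0838]
1 [[-0.0394  0.1598]
 [-0.0145  0.1657]
 [ 0.0095  0.1718]]
-1 [[-0.0376 -0.1711]
 [-0.0144 -0.1656]
 [ 0.0091 -0.16  ]]
post [-0.0694  0.0636]
tube [-0.1523 -0.1339]
a [-0.1284 -0.2619]
b [-0.1761 -0.0059]
```

```bash
cat >> h.py <<'E'
BAY=np.array([.6608,.1359]);BA=-.0994
def rot(a): return np.array([[np.cos(a),-np.sin(a)],[np.sin(a),np.cos(a)]])
def b2w(p): return BAY+rot(BA)@np.array(p,float)
def w2b(p): return (np.array(p,float)-BAY)@rot(BA)
def pose():
    s=telemetry.get_state();R=cv2.Rodrigues(s['orientation'])[0]
    return s,s['ee_pos'],R
def row(x,y,z,ang):
    """world tcp target (m), tool-x heading (deg) -> tool row"""
    s,p,R=pose();d=R.T@(np.array([x,y,z])-p)*1000
    h=np.degrees(np.arctan2(R[1,0],R[0,0]));t=-((ang-h+90)%180-90)
    return np.round([*d,t],1).tolist()
def tube(name='top',fn=None,guess=None):
    """fit tube pose (world x,y,yaw) to tube-top points near z=.03"""
    p,d=snap(name,fn);W=world(name,d);m=(W[...,2]>.026)&(W[...,2]<.034)&(p.min(-1)>150)
    q=W[m][:,:2];q=q[(q[:,0]>.35)&(q[:,0]<.75)&(q[:,1]>-.25)&(q[:,1]<.36)]
    from scipy.optimize import minimize
    def f(b):
        l=np.abs((q-b[:2])@rot(b[2]))-[.02,.13]
        e=np.linalg.norm(np.maximum(l,0),axis=1);return np.minimum(e,.01).sum()*1e3
    g=guess
    r=min((minimize(f,[g[0]+dx,g[1]+dy,g[2]+da],method='Nelder-Mead',options=dict(maxiter=2000,xatol=1e-6,fatol=1e-7)) for dx in(-.02,0,.02) for dy in(-.02,.02) for da in(-.1,.1)),key=lambda r:r.fun)
    b=r.x;bb=w2b(b[:2])
    u=np.array([-np.sin(b[2]),np.cos(b[2])])
    print('tube w',np.round(b[:2],4),'yaw',round(np.degrees(b[2]),1),'| bay c',np.round(bb*1e3,1),'yaw',round(np.degrees(b[2]-BA),1),'B',np.round(w2b(b[:2]+.13*u)*1e3),'A',np.round(w2b(b[:2]-.13*u)*1e3),'n',len(q),'res',round(r.fun,1))
    return b
E
python3 - <<'E'
from h import *
b=tube(guess=[.496,.018,.084])
s,p,R=pose();print(R.round(3))
t=b[:2]+rot(b[2])@[-.052,.105];print(t,row(*t,.2,94.8),row(*t,.012,94.8))
c=b[:2]+rot(b[2])@[0,-.045]
for da in (0,-10,-20,-30,-40):
    q=c+rot(b[2]+np.radians(da))@[-.028,.15];print(da,q.round(4),94.8+da)
E
```

```text
tube w [0.496  0.0174] yaw 4.7 | bay c [-152.2 -134.3] yaw 10.4 B [-176.   -6.] A [-129. -262.] n 1731 res 2070.9
[[ 0.334  0.942 -0.   ]
 [ 0.942 -0.334 -0.001]
 [-0.001 -0.    -1.   ]]
[0.43547393 0.11771877] [-293.3, 371.1, 5.3, -24.3] [-293.1, 371.1, 193.3, -24.3]
0 [0.4594 0.1197] 94.8
-10 [0.4856 0.1245] 84.8
-20 [0.5122 0.1246] 74.8
-30 [0.5384 0.1201] 64.8
-40 [0.5634 0.1112] 54.8
```

play_rows(steps=[-293,371,5,-24,-293,371,5,-24,-293,371,5,-24,-293,371,5,-24,-293,371,5,-24,-293,371,5,-24,-293,371,5,-24,-293,371,5,-24,-293,371,5,-24,-293,371,60,-24,-293,371,120,-24,-293,371,150,-24], jaw=255, force=20)

```text
time_s: 1.65
ee_pos: [0.4337, 0.1188, 0.0528]
orientation: [-2.131, -2.306, 0.004]
wrist_force: [1.2, 0.4, 0.7]
opening: 0.0003
```

```bash
python3 - <<'E'
from h import *
s,p,R=pose();print(p,s['opening'],s['wrist_force'])
print(row(.4355,.1177,.012,94.8))
for x,y,a in [(.4594,.1197,94.8),(.4856,.1245,84.8),(.5122,.1246,74.8),(.5384,.1201,64.8),(.5634,.1112,54.8)]: print(row(x,y,.012,a))
E
```

```text
[0.43374465 0.11882423 0.05284169] 0.0003170661732707918 [1.1654597  0.36667227 0.6611926 ]
[-1.2, 1.8, 40.8, -0.3]
[-1.1, 25.8, 40.8, -0.3]
[1.6, 52.3, 40.7, 9.7]
[-0.4, 78.8, 40.6, 19.7]
[-7.0, 104.6, 40.5, 29.7]
[-17.8, 128.8, 40.4, 39.7]
```

play_rows(steps=[0,0,25,0,0,0,41,0,0,10,41,0,0,20,41,0,0,28,41,1,1,36,41,3,1,44,41,6,1,52,41,10,1,61,41,13,0,70,41,16,0,79,41,20,0,79,41,20])

```text
time_s: 3.15
ee_pos: [0.5149, 0.1244, 0.0145]
orientation: [2.502, 1.9, 0.001]
wrist_force: [0.5, -0.3, 0.1]
opening: 0.0004
```

```bash
python3 - <<'E'
from h import *
s,p,R=pose();print(p,s['wrist_force'],w2b(p[:2]))
b=tube(guess=[.505,.018,-.25],fn='t1.png')
print('tcp in tube',(p[:2]-b[:2])@rot(b[2]))
E
```

```text
[0.51490034 0.12440614 0.01454748] [ 0.54486758 -0.3094957   0.13576746] [-0.14403887 -0.02591568]
tube w [0.5179 0.0126] yaw -13.7 | bay c [-130.  -136.9] yaw -8.0 B [-112.   -8.] A [-148. -266.] n 1129 res 2250.2
tcp in tube [-0.02944712  0.10790839]
```

View pics/t1.png

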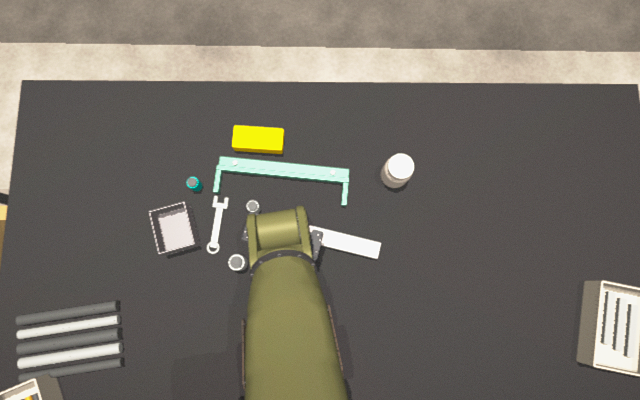

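The picture shows the tube swung round (visible at u 310–380, v 228–257), with the arm over its B half. The measured pose agrees with my model, so I'll keep turning it.

```bash
python3 - <<'E'
from h import *
b=np.array([.5179,.0126,np.radians(-13.7)]);c=b[:2]+rot(b[2])@[0,-.045]
for da in (-5,-10,-15,-20,-24):
    q=c+rot(b[2]+np.radians(da))@[-.029,.153];print(da,row(*q,.0125,90-13.7+da))
E
```

```text
-5 [2.6, 14.2, 2.0, 3.2]
-10 [3.8, 27.7, 2.0, 8.2]
-15 [3.8, 41.3, 2.0, 13.2]
-20 [2.6, 54.8, 2.0, 18.2]
-24 [0.8, 65.6, 2.0, 22.2]
```

play_rows(steps=[1,7,1,2,3,14,1,3,4,21,1,6,4,28,1,8,4,35,1,11,4,41,1,13,3,48,1,16,3,55,1,18,1,65,1,22,-10,45,1,22,-20,15,1,22,-20,15,-55,22])

```text
time_s: 4.7
ee_pos: [0.5201, 0.1006, 0.0669]
orientation: [-2.816, -1.387, 0.012]
wrist_force: [1.1, -0.5, 1.1]
opening: 0.0004
```

play_rows(steps=[50,-50,-50,0,110,-60,-100,0])

```text
time_s: 4.95
ee_pos: [0.5327, 0.1982, 0.147]
orientation: [2.818, 1.388, 0.001]
wrist_force: [1.6, 0.2, -0.3]
opening: 0.0009
```

```bash
python3 - <<'E'
from h import *
s,p,R=pose();print(p,s['wrist_force'],w2b(p[:2]))
b=tube(guess=[.53,.0,-.65],fn='t2.png')
E
```

```text
[0.53268205 0.19818236 0.14701005] [ 1.6410401   0.24858711 -0.3321369 ] [-0.13366623  0.04926097]
tube w [0.5401 0.0038] yaw -35.6 | bay c [-107.  -143.4] yaw -29.9 B [-42. -31.] A [-172. -256.] n 1698 res 2032.5
```

View pics/t2.png

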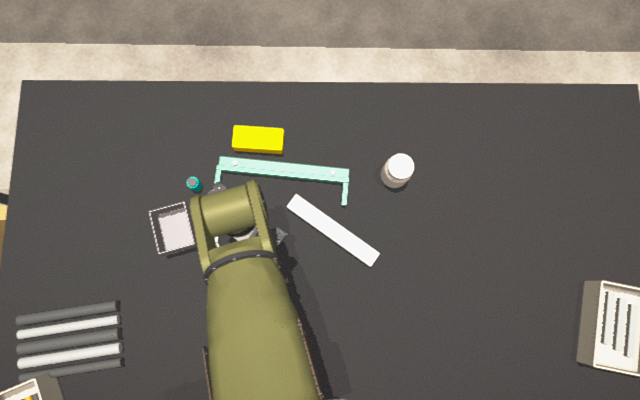

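The view shows the tube at −30° in the bay frame (u 288–380, v 195–265), with its B end at (292,200), clear of the post and the cheek. Next I'll push on end A.

```bash
python3 - <<'E'
from h import *
b=np.array([.5401,.0038,np.radians(-35.6)])
t=b[:2]+rot(b[2])@[0,-.17];print(t,row(*t,.147,-35.6),row(*t,.0125,-35.6))
E
```

```text
[ 0.4411391  -0.13442713] [-325.7, 130.0, 3.7, 88.2] [-326.8, 129.4, 138.2, 88.2]
```

play_rows(steps=[-326,130,0,88,-326,130,0,88,-326,130,0,88,-326,130,0,88,-326,130,0,88,-326,130,0,88,-326,130,0,88,-326,130,0,88,-326,130,0,88,-326,130,50,88,-326,130,100,88,-326,130,100,88], jaw=233)

```text
time_s: 6.5
ee_pos: [0.4359, -0.1399, 0.0431]
orientation: [-2.993, 0.954, 0.009]
wrist_force: [-0.1, -1.1, 0.3]
opening: 0.0083
```

```bash
python3 - <<'E'
from h import *
s,p,R=pose();print(p,s['opening'],s['qpos'].round(2))
b=np.array([.5401,.0038,np.radians(-35.6)])
for l in (-.17,-.14,-.10,-.055):
  t=b[:2]+rot(b[2])@[0,l];print(row(*t,.0125,-35.6))
E
```

```text
[ 0.43591493 -0.13989025  0.04309121] 0.008259017726703705 [-0.39  0.32  1.92 -0.    0.91  0.23]
[1.3, -7.5, 30.6, 0.2]
[1.4, -37.5, 30.5, 0.2]
[1.6, -77.5, 30.5, 0.2]
[1.7, -122.5, 30.4, 0.2]
```

play_rows(steps=[1,0,20,0,1,-8,30,0,1,-20,30,0,1,-30,30,0,1,-40,30,0,1,-50,30,0,1,-60,30,0,1,-70,30,0,1,-80,30,0,1,-90,30,0,1,-98,30,0,1,-98,30,0])

```text
time_s: 8.0
ee_pos: [0.4955, -0.0609, 0.0151]
orientation: [-2.992, 0.957, -0.0]
wrist_force: [0.0, -0.7, 0.3]
opening: 0.0081
```

```bash
python3 - <<'E'
from h import *
s,p,R=pose();print(p,s['wrist_force'],w2b(p[:2]))
b=tube(guess=[.575,.05,-.62],fn='t3.png')
print('tcp in tube',(p[:2]-b[:2])@rot(b[2]))
E
```

```text
[ 0.49550867 -0.06085196  0.01513053] [ 0.04542091 -0.70555912  0.34288385] [-0.14495048 -0.21218368]
tube w [0.598  0.0853] yaw -35.9 | bay c [-57.5 -56.6] yaw -30.2 B [ 8. 56.] A [-123. -169.] n 1480 res 2244.8
tcp in tube [ 0.00273415 -0.17850392]
```

View pics/t3.png

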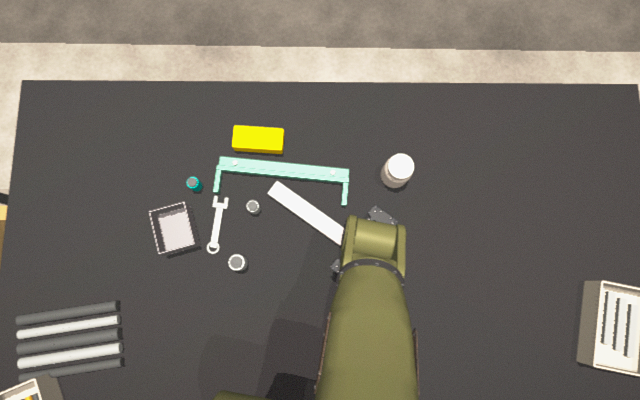

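End A is under the arm, so the fit can slide along the tube axis. Taking it from finger contact instead, A ≈ (−142,−203) and B ≈ (−11,22) in bay mm, with B at pixel (272,187) already behind the post line. I'll continue with an arc of end A while B slides along the fence.

```bash
python3 - <<'E'
from h import *
np.set_printoptions(suppress=True)
A=np.array([[-142,-203],[-134.5,-190],[-127,-177],[-119,-164],[-111,-150],[-103,-136],[-95,-122],[-88,-110]])
for a in A:
    th=np.arcsin(min(.5,(1.5-a[0])/260));u=np.array([np.sin(th),np.cos(th)])
    t=b2w((a-9.2*u)/1e3);print(a,round(np.degrees(th),1),row(*t,.0125,-np.degrees(th)-5.7))
E
```

```text
[-142. -203.] 30.0 [-2.0, -0.6, 2.6, 0.2]
[-134.5 -190. ] 30.0 [-2.0, -15.6, 2.6, 0.2]
[-127. -177.] 29.6 [-1.9, -30.6, 2.6, -0.2]
[-119. -164.] 27.6 [-1.1, -45.9, 2.6, -2.2]
[-111. -150.] 25.6 [-0.8, -62.0, 2.6, -4.2]
[-103. -136.] 23.7 [-0.5, -78.2, 2.6, -6.1]
[ -95. -122.] 21.8 [-0.2, -94.3, 2.6, -8.0]
[ -88. -110.] 20.1 [0.2, -108.3, 2.6, -9.7]
```

play_rows(steps=[0,-8,1,0,0,-15,1,0,0,-23,1,0,0,-30,1,0,0,-36,1,-1,0,-42,1,-2,0,-48,1,-3,0,-54,1,-3,0,-60,1,-4,0,-60,1,-4])

```text
time_s: 9.3
ee_pos: [0.5304, -0.0122, 0.0143]
orientation: [-3.024, 0.852, -0.001]
wrist_force: [-0.2, 0.4, -0.1]
opening: 0.0077
```

```bash
sed -i 's/^    return b$/    l=(q-b[:2])@rot(b[2]);l=l[np.abs(l[:,0])<.015,1];l=l[np.abs(l)<.16];print("y range in tube mm",np.percentile(l,[.5,99.5])*1e3)\n    return b/' h.py; python3 - <<'E'
from h import *
s,p,R=pose();print(p,s['wrist_force'],w2b(p[:2]), np.degrees(np.arctan2(R[1,0],R[0,0])-BA))
b=tube(guess=[.61,.07,-.53],fn='t4.png')
print('tcp in tube',(p[:2]-b[:2])@rot(b[2]))
E
```

```text
[ 0.53043491 -0.01219454  0.01431603] [-0.20852274  0.37537522 -0.07302662] [-0.11502522 -0.16030049] -25.784084510573507
tube w [0.6305 0.151 ] yaw -32.5 | bay c [-31.7  12.1] yaw -26.8 B [ 27. 128.] A [ -90. -104.] n 1368 res 1849.7
y range in tube mm [-129.27360429  146.05393839]
tcp in tube [ 0.00341607 -0.19142901]
```

play_rows(steps=[0,-6,1,-1,0,-12,1,-1,0,-18,1,-2,0,-24,1,-3,0,-30,1,-4,0,-36,1,-4,0,-42,1,-5,0,-48,1,-6,0,-48,1,-6])

```text
time_s: 10.48
ee_pos: [0.5554, 0.0289, 0.0131]
orientation: [-3.064, 0.693, 0.0]
wrist_force: [0.1, -0.9, 0.9]
opening: 0.0084
```

```bash
python3 - <<'E'
from h import *
s,p,R=pose();print(p,s['wrist_force'],w2b(p[:2]), np.degrees(np.arctan2(R[1,0],R[0,0])-BA))
b=tube(guess=[.625,.09,-.45],fn='t4b.png')
print('tcp in tube',(p[:2]-b[:2])@rot(b[2]))
im=cv2.imread('pics/t4b.png');cv2.imwrite('pics/t4c.png',cv2.resize(im[130:280,150:430],None,fx=2.8,fy=2.8,interpolation=cv2.INTER_CUBIC))
E
```

```text
[0.555351   0.02887012 0.01312504] [ 0.14308409 -0.94948737  0.93727266] [-0.09430723 -0.11696595] -19.784870091558638
tube w [0.6351 0.189 ] yaw -27.3 | bay c [-30.8  50.3] yaw -21.6 B [ 17. 171.] A [-79. -71.] n 1301 res 1694.7
y range in tube mm [-124.00976081  128.87010433]
tcp in tube [ 0.0024831  -0.17885406]
```

View pics/t4c.png

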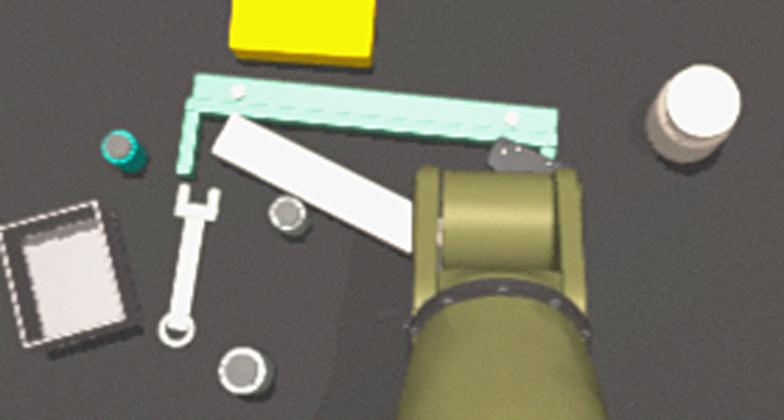

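The crop shows the tube behind the post, its B end (228,135) at the fence near the +y cheek, and a visible gap to the post (288,213). Next I'll back off, turn the hand, and push the A end in from the side.

play_rows(steps=[0,20,0,0,0,45,0,0,0,45,-60,0,-30,45,-110,-10,-60,20,-110,-20,-90,-20,-110,-30,-90,-40,-110,-40,-90,-40,-110,-50,-90,-40,-110,-60,-90,-40,-110,-70,-90,-40,-110,-80,-90,-40,-110,-90], jaw=255)

```text
time_s: 12.02
ee_pos: [0.4908, 0.1021, 0.1231]
orientation: [-2.653, -1.682, 0.0]
wrist_force: [0.0, 0.2, -0.2]
opening: 0.0002
```

```bash
python3 - <<'E'
from h import *
s,p,R=pose();print(p,s['wrist_force'],w2b(p[:2]), np.degrees(np.arctan2(R[1,0],R[0,0])-BA))
b=tube(guess=[.618,.153,-.46],fn='t5.png')
t=b[:2]+rot(b[2])@[-.055,-.1];print(w2b(t),row(*t,.13,90+np.degrees(b[2])),row(*t,.0125,90+np.degrees(b[2])))
E
```

```text
[0.49082166 0.10207043 0.12310389] [ 0.04950996  0.21978182 -0.17258033] [-0.16578219 -0.05053062] 70.45248077915849
tube w [0.6321 0.1839] yaw -26.8 | bay c [-33.3  44.9] yaw -21.1 B [ 14. 166.] A [-80. -76.] n 1446 res 2189.7
y range in tube mm [-132.78889043  129.62015883]
[-0.1206227  -0.02855792] [35.5, 35.5, -6.9, 2.1] [35.5, 35.5, 110.6, 2.1]
```

View pics/t5.png

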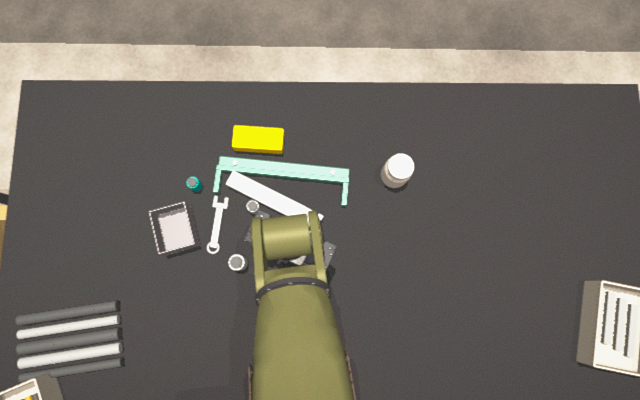

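```bash
python3 - <<'E'
from h import *
c=np.array([-46,12]);y0=-21
t=b2w((c+rot(np.radians(y0))@[-52,-75])/1e3);print(row(*t,.11,90+y0-5.7),row(*t,.0125,90+y0-5.7))
C=c+rot(np.radians(y0))@[0,65]
for y in (-21,-16,-11,-6,-1):
    q=C+rot(np.radians(y))@[-29,-140];print(q,row(*b2w(q/1e3),.0125,90+y-5.7))
E
```

```text
[25.0, 38.3, 13.1, 2.0] [25.0, 38.3, 110.6, 2.0]
[-99.95142858 -47.62586145] [24.2, 61.3, 110.6, 2.0]
[-89.17190228 -53.90042639] [21.8, 73.5, 110.6, -3.0]
[-77.88653095 -59.21161709] [20.5, 85.9, 110.6, -8.0]
[-66.1812031  -63.51901219] [20.2, 98.4, 110.6, -13.0]
[-54.14500334 -66.78982981] [21.1, 110.8, 110.6, -18.0]
```

play_rows(steps=[25,38,30,2,25,38,80,2,25,38,110,2,25,48,110,2,24,61,110,2,23,68,110,-1,22,74,110,-3,21,80,110,-6,20,86,110,-8,20,92,110,-11,20,98,110,-13,20,98,110,-13])

```text
time_s: 13.58
ee_pos: [0.5897, 0.0783, 0.0149]
orientation: [2.451, 1.963, 0.003]
wrist_force: [-0.5, -0.0, -0.1]
opening: 0.0008
```

```bash
python3 - <<'E'
from h import *
s,p,R=pose();print(p,s['wrist_force'],w2b(p[:2]), np.degrees(np.arctan2(R[1,0],R[0,0])-BA))
b=tube(guess=[.64,.145,-.2],fn='t6.png')
im=cv2.imread('pics/t6.png');cv2.imwrite('pics/t6c.png',cv2.resize(im[130:280,150:430],None,fx=2.8,fy=2.8,interpolation=cv2.INTER_CUBIC))
E
```

```text
[0.58966604 0.07834019 0.01485604] [-0.46686212 -0.00501784 -0.05747647] [-0.06507081 -0.06433477] 83.08120291977455
tube w [0.6463 0.1917] yaw -16.3 | bay c [-20.   54.1] yaw -10.6 B [  4. 182.] A [-44. -74.] n 748 res 1538.0
y range in tube mm [-17.84989157 117.47176507]
```

View pics/t6c.png

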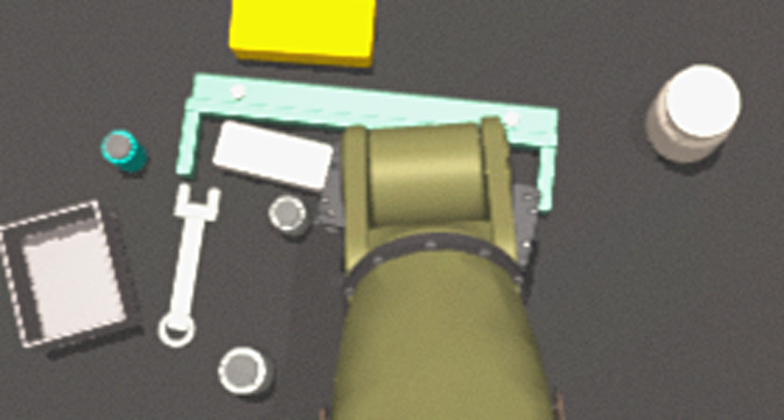

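The tube is at about −10° (visible B half at (215–330, 125–190) in the crop), clear of the post (288,215). I'll finish the turn, back off, and push at mid-length.

play_rows(steps=[0,6,1,-2,0,12,1,-5,0,16,1,-6,0,16,1,-6,0,-20,1,-6,20,-25,1,-7,40,-25,1,-7,60,-22,1,-7,76,-16,1,-7,76,-16,1,-7])

```text
time_s: 14.88
ee_pos: [0.5899, 0.158, 0.012]
orientation: [2.324, 2.113, 0.001]
wrist_force: [-0.6, -0.6, -0.4]
opening: 0.0003
```

```bash
python3 - <<'E'
from h import *
s,p,R=pose();print(p,s['wrist_force'],w2b(p[:2]), np.degrees(np.arctan2(R[1,0],R[0,0])-BA))
b=tube(guess=[.64,.145,-.12],fn='t7.png')
t=b2w([-.029,.008]);print(row(*t,.0125,90-5.7))
im=cv2.imread('pics/t7.png');cv2.imwrite('pics/t7c.png',cv2.resize(im[130:280,150:430],None,fx=2.8,fy=2.8,interpolation=cv2.INTER_CUBIC))
E
```

```text
[0.58991348 0.1580287  0.01200046] [-0.62124441 -0.64025124 -0.35606289] [-0.07273259  0.01498495] 90.23816778327908
tube w [0.6571 0.1435] yaw -15.5 | bay c [-4.5  7.2] yaw -9.8 B [ 18. 135.] A [ -27. -121.] n 671 res 1847.9
y range in tube mm [-130.0916615   158.16197015]
[-6.3, 44.1, -0.6, 0.2]
```

View pics/t7c.png

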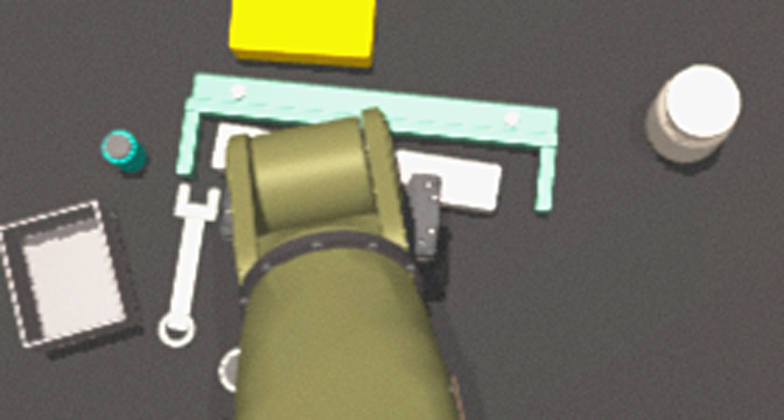

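The tube is now nearly parallel and between the cheeks (crop: B end x≈215, A end x≈500, cheeks at 195 and 545), about 20 mm off the fence. I'll push it straight in at mid-length.

play_rows(steps=[-5,8,0,0,-6,14,0,0,-6,19,0,0,-6,24,0,0,-6,29,0,0,-6,33,0,0,-6,37,0,0,-6,40,0,0,-6,42,0,0,-6,43,0,0,-6,43,0,0])

```text
time_s: 16.3
ee_pos: [0.6315, 0.1465, 0.0122]
orientation: [2.326, 2.112, 0.0]
wrist_force: [-0.6, -0.9, 0.8]
opening: 0.0002
```

```bash
python3 - <<'E'
from h import *
s,p,R=pose();print(p,s['wrist_force'],w2b(p[:2]), np.degrees(np.arctan2(R[1,0],R[0,0])-BA))
E
```

```text
[0.63146417 0.1465423  0.01224996] [-0.64475525 -0.85296466  0.7535156 ] [-0.03024713  0.00767859] 90.16554306551635
```

play_rows(steps=[0,1,0,0,0,2,0,0,0,3,0,0,0,3,0,0])

```text
time_s: 16.8
ee_pos: [0.6341, 0.1463, 0.0123]
orientation: [-2.325, -2.111, 0.001]
wrist_force: [-5.2, 0.4, 3.4]
opening: 0.0003
```

play_rows(steps=[0,1,0,0,0,2,0,0,0,2,0,0])

```text
time_s: 17.18
ee_pos: [0.6341, 0.1463, 0.0123]
orientation: [-2.323, -2.11, 0.007]
wrist_force: [-20.7, -0.7, 13.0]
opening: 0.0003
```

play_rows(steps=[0,-10,0,0,0,-50,0,0,0,-50,-60,0,0,-80,-120,0,0,-140,-160,0,0,-200,-160,0,0,-250,-160,0,0,-250,-160,0])

```text
time_s: 18.18
ee_pos: [0.3852, 0.1705, 0.1728]
orientation: [2.324, 2.113, 0.003]
wrist_force: [0.8, 0.4, -0.1]
opening: 0.0005
```

```bash
python3 - <<'E'
from h import *
b=tube(guess=[.661,.143,-.1],fn='t8.png')
p,d=snap('top');W=world('top',d);m=(W[...,2]>.026)&(W[...,2]<.034)&(p.min(-1)>150)
l=w2b(W[m][:,:2]);l=l[(abs(l[:,0])<.06)&(abs(l[:,1])<.155)]*1e3
for y0 in range(-140,140,35):
    k=l[(l[:,1]>y0)&(l[:,1]<y0+35),0]
    if len(k)>5: print(y0,len(k),np.percentile(k,[3,50,97]).round(1))
print(np.percentile(l[:,1],[.5,99.5]))
im=cv2.imread('pics/t8.png');cv2.imwrite('pics/t8c.png',cv2.resize(im[140:230,190:370],None,fx=4.4,fy=4.4,interpolation=cv2.INTER_CUBIC))
E
```

```text
tube w [0.6645 0.1463] yaw -5.6 | bay c [ 2.6 10.7] yaw 0.1 B [  3. 141.] A [   3. -119.] n 1676 res 1589.4
y range in tube mm [-129.73249542  156.49291745]
-140 104 [-18.2   5.   28.3]
-105 217 [-19.2   2.   27.4]
-70 205 [-19.3   1.7  25.1]
-35 203 [-18.9   1.8  27.1]
0 218 [-19.3   1.5  25.6]
35 206 [-19.    1.9  25.3]
70 209 [-18.8   1.7  23. ]
105 200 [-18.9   1.   22.5]
[-133.89236998  139.17474905]
```

View pics/t8c.png

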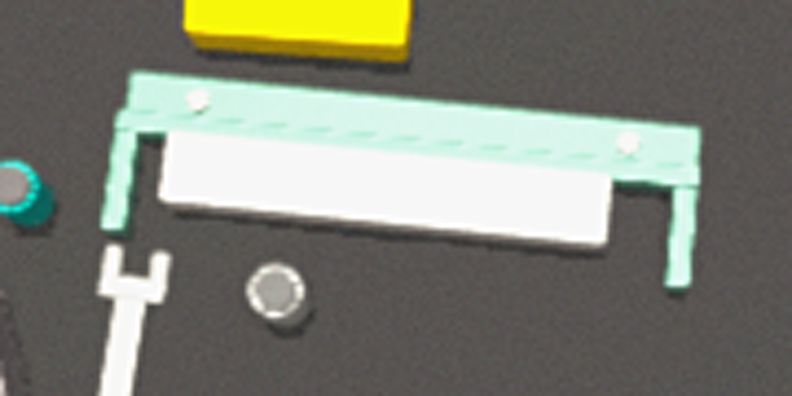

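```bash
python3 -c "
from h import *
s=telemetry.get_state();print(s['time_s'],np.abs(s['qd']).max(),s['wrist_force']);print(manip.finish_job())"
```

```text
18.275 0.03691858538735209 [ 0.45049361  0.30450997 -0.39051828]
the job is handed in; nothing more can be done
None
```

The tube is in the bay, flat against the back fence along its whole length and between the two cheeks. I handed the job in at 18.3 s.

**What I did:** Using only shut or nearly shut fingers, I pushed the B end round to about −30° in the bay frame. I then pushed end A along the tube's axis, so B went behind the post and slid along the fence. Next I swung the A end in with a side push, seated the tube with a push at mid-length, and took the hand well away. I never pinched or lifted it.

**Last checks:**
- **Fit to the fence:** the front edge is straight and parallel to the fence to within about 0.5 mm (yaw about 0.1°). The last picture shows no gap at the fence. On the final press the tube stopped firmly, at about 21 N sideways (25 N in all).
- **Along the bay:** the tube sits about 8 mm towards the +y cheek, with gaps of roughly 15 mm at that end and 31 mm at the other. I did not centre it, as only lying between the cheeks was asked.
- **Bystanders:** the jar, tub, wrench and case looked unmoved in the pictures, but I did not re-measure them.

**Where readings disagreed:** while the arm hid part of the tube, my fit slid along the tube's length by about 40 to 50 mm. For those steps I used the finger contact position instead. The final fit still puts the centre at about x +2.6, y +11 mm in the bay frame, which I put down to fence points mixed into it.

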